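# Load the sprung fixture and swing the hold-down over

### The arm

A 6-joint arm with a two-finger parallel gripper is mounted at the origin on a cart in front of the work surface, level with it; the furniture and walls round the work are solid. World frame = base frame: x ahead of the robot, y to its left, z up, the work surface at z = 0. Lengths are in m, angles in rad, forces in N, time in s.
With the tool pointing down it reaches from about 0.375 to 0.925 m from the base axis. Payload 5.7 kg.
Tool frame: the origin (TCP) lies on the mounting face of the last link; the fingertips stand 173 mm ahead of it and the grasp point (between the pads) lies 155 mm ahead of it; z points along the fingers, y is the line along which they close (so a half turn about z gives the same grasp; the last joint's range is limited). The gripper opens to 85 mm and grips with 20 to 120 N. Pads are 22 mm wide; open, the fingers measure 114 mm over their backs; the gripper's body (76 mm by 85 mm) begins 54 mm behind the grasp point. The pads swing forward as they close: fully open they stand 13 mm farther back than shut.
Start: joints at [-1.333, 0.359, 1.51, -0, 1.272, -0.115], TCP at [0.207, -0.563, 0.405] pointing down, gripper open.
Joint ranges: [-2.97, 2.97], [-1.01, 2.36], [0.21, 2.38], [-0.96, 4.11], [0.2, 2.71], [-2.98, 2.98]. Speed limits (rad/s): [2.39, 2.39, 3.14, 3.14, 3.14, 3.14].

### API

Orientations are given as a 3x3 rotation matrix whose columns are the frame's x, y, z axes.
In Python, from cell import manip gives the robot as it stands.
- The arm moves only by the tool send_rows, never from a script. Its argument "steps" is a list that holds one entry, the list of rows, each a list of 6 numbers: the shift along the tool's x, y, z in cm, then the turn, a rotation vector about the tool's x, y, z in rad. In form: [[[x, y, z, rx, ry, rz], ...]]. A call has 1 to 20 rows; each row shifts and turns the commanded pose from where the row before left it, along the tool's axes as they then stand; what a row does not reach is not made up. A row lasts 1/10 s, in which the tool goes at most 50 mm and 8.59 degrees, less where a joint would pass 70% of its speed; a pose out of reach is approached as far as the arm can. A call with a gripper value outside its range is refused whole. "hand" is the finger opening in cm, from 0 to 8.54, set as the call begins (left out, the last holds). The fingers move at their own pace and stop on an object; "grip_force" is the grip in N (left out, the last holds). Time passes only in rows, so rows that do not move let the fingers close. It gives the time, the measured TCP pose, the force, the opening and the grip force at its end, in the units of the state.
- manip.observe(): the state, without advancing time (a new reading comes with each control period).
- manip.capture(name): name is "scene" or "top"; returns a dict with "pixels" (400x640x3 uint8, red, green, blue), "depth" (400x640 float32, m along the optical axis (not along the pixel's ray), 0 where there is no reading), "mtx" (3x3 intrinsics, pixels), "distortion" ([k1, k2, p1, p2, k3] as OpenCV has them; the pictures are not rectified), "rvec" (rotation vector, rad) and "tvec" (3), from world to camera coordinates, as OpenCV has them. Camera axes: x right, y down, z forward; pixel columns grow to the right and rows downward; lengths in m; the calibration is good to about 2 mm. A picture is of the moment at which its call begins.
- manip.hand_in(): hands the job in; it is judged then, once.
The state is a dict: "time": time; "joints": joint angles; "joint_velocities": joint speeds; "tau": joint torques, N m; "tcp_pos": TCP position; "orientation": TCP orientation; "ft_force": force on the tool from outside, world axes, zero at the start; "torque": the same for the moment, N m; "width": finger opening in m; "finger_force": force on a finger pad.
Only numpy, scipy, OpenCV 4.12 (cv2) and the standard library are available. Lean on these libraries where they do the work, as an engineer would, in place of code of your own. Each camera call takes 0.05 s, during which the arm holds its last target. There are 200 camera calls.

### The job

Load the longer of the two aluminium blocks into the spring fixture: press the sprung jaw back with the end of the block, lower the block flat onto the nest floor, groove up, between the low fixed stop and the jaw, and let the jaw clamp it. Then swing the hold-down arm round by its knob, as far as it goes, so that it lies over the block, and let go. Leave the shorter block and the other things on the bench where they are.

Things in the scene. Friction and masses are not known exactly. Their poses are not given: they have to be found in the camera images.
- long_block: The longer aluminium block, to be loaded: 120 x 36 x 36 mm (own x, y, z), about 0.36 kg, lying flat, with a groove 12 mm wide and 9 mm deep along the middle of its top. Origin at the centre of its underside, x along its length, z up. Its two ends are alike. Grasp it across the 36 mm width.
- short_block: The shorter aluminium block, same section and groove but only 90 mm long (too short to be clamped); to be left lying. Origin at the centre of its underside, x along its length. The two blocks may have changed places.
- fixture: Spring fixture screwed to the bench (does not give): grey base plate 122 mm wide, 14 mm thick, from x = -112 to +124 mm. Origin at bench level under the centre of the long block's final place; own +x points from the low fixed stop to the sprung jaw, z up. The jaw's rear bracket, at x = 111 to 127 mm, stands 50 mm above the nest floor.
- nest (a point): Point on the nest floor, 14 mm above the bench, at the centre of the place where the long block finally lies; axes as the fixture's. The long block is home when its origin is here, its length along x (either way round).
- stop (a point): Top edge, mid width, of the face of the low fixed stop that the block's end finally rests against: at x = -60 mm of the fixture. The stop is a steel bar 50 mm wide and 22 mm thick (back at x = -82 mm) that stands 14 mm above the nest floor.
- side_guide (a point): Inner top edge of one of the four steel side guides. They stand 10 mm above the nest floor, inner faces at y = -22 and +22 mm of the fixture (4 mm play each side of the block), 10 mm thick, at x = -49 to -35 and +27 to +41 mm, so the fingers have room between them at the middle of the block.
- jaw (a joint): Travel of the sprung jaw in m along the fixture's +x: 0 = free (gap to the stop about 105 mm), at most 0.034; about 0.014 with the long block clamped. Pushing takes 6 N at first and 3 N more for every 10 mm; it springs back when let go.
- jaw_face (a point): Top edge of the jaw's flat face, mid width, 52 mm above the nest floor, 45 mm ahead of the nest point when free; moves with the jaw. The jaw is a steel block 92 mm wide, so much taller than the stop that a block held level 18 mm above the nest floor clears the stop and the guides and still pushes on the jaw's face.
- hold_down (a joint): Angle in rad of the hold-down arm on its post: 0 = parked, pointing along the fixture's -x; grows anticlockwise seen from above (by way of the fixture's -y) to 2.43 at its end stop, tip over the block. Starts between 0 and 0.5; light friction, stays where left. Arm 16 mm wide, 8 mm thick, underside 42 mm above the nest floor, 6 mm over a loaded block.
- knob (a point): Middle of the black upright knob at the tip of the hold-down arm: knob 18 mm across, 36 mm tall (from 18 mm below to 18 mm above this point; its foot 50 mm above the nest floor), 66 mm from the pivot. It turns freely on its pin and can be pinched from above or pushed.
- pivot (a point): Point on the axis of the hold-down arm (x = -85, y = +42 mm of the fixture), at the height of the knob's middle; the steel post below is 20 mm across, the hub 26 mm.
- tape_measure: Bystander: yellow and black tape measure, 36 x 80 x 64 mm; origin at its underside.
- masking_tape: Bystander: roll of masking tape lying flat, 106 mm across, 25 mm high; origin at its underside.
- multimeter: Bystander: black multimeter lying flat, 66 x 130 x 37 mm; origin at its underside.
- screwdriver: Bystander: yellow and black screwdriver lying on the bench, 200 mm long (along its own y), 28 mm thick; origin at its underside.

How it is judged:
On the way, in this order (a step that is already met when the one before it is completed fails the run):
1. the long block lies home in the nest, flat between stop and jaw, clamped by the jaw's spring (x of long_block in the frame of nest between -0.004 and 0.004 m and y of long_block in the frame of nest between -0.006 and 0.006 m and z of long_block in the frame of nest between -0.003 and 0.003 m and angle between the x axis of long_block and the x axis of nest, either way round below 0.1 rad and angle between long_block's own z axis and vertical below 0.06 rad and value of joint jaw between 0.011 and 0.017 m), for 0.2 s.
2. the hold-down arm is swung over the block to its end (value of joint hold_down above 2.25 rad), for 0.2 s.
At the end, for the whole second after the job is handed in: The long block is at rest in the nest (within 4 mm along, 6 mm across and 3 mm in height of its home, within 0.1 rad of the fixture's axis, groove up and level within 0.06 rad), the jaw presses on it (travel 11 to 17 mm), and the hold-down arm is past 2.25 rad (end stop 2.43) (all of step 1 and value of joint hold_down above 2.25 rad and linear speed of long_block below 0.01 m/s); the robot touches nothing.
It fails at once if the short block is moved by more than 20 mm (distance of short_block from where it was at the start of the episode above 0.02 m).
It fails at once if another thing on the bench is moved by more than 30 mm (distance of any of tape_measure, masking_tape, multimeter, screwdriver from where it was at the start of the episode above 0.03 m).
It also fails if it takes over 54 s, if anything falls off the work surface, if the arm or the gripper's body presses on something with over 40 N, if the wrist force passes 120 N, or if a joint passes its speed limit or range.

## Working session

There is one attempt and no reset: what is moved stays moved. The work goes in short steps, Python scripts to look and compute and a tool call to move; the robot and the scene stay as the last step left them, time stands still between calls to the robot, and variables do not carry over. Pictures are saved under pics/ and viewed, at most 10 in all, crops included, and the job is handed in when it is done.

Besides the shell and the picture viewer there is one more tool, called after ">>>" in YAML: its name, and indented under it one key for each argument. send_rows: Moves the arm, as the interface text tells. Its arguments: {"type":"object","properties":{"steps":{"type":"array"},"hand":{"type":"number"},"grip_force":{"type":"number"}},"required":["steps"]}

```bash
mkdir -p pics; ls
cat > h.py <<'E'
import numpy as np, cv2, pickle
from cell import manip
def cap(n,f):
    d=manip.capture(n); pickle.dump(d,open(f'pics/{f}.pkl','wb')); cv2.imwrite(f'pics/{f}.png',d['pixels'][:,:,::-1]); return d
def load(f): return pickle.load(open(f'pics/{f}.pkl','rb'))
def world(d):
    # per-pixel world points from depth
    h,w=d['depth'].shape
    g=np.stack(np.meshgrid(np.arange(w),np.arange(h)),-1).reshape(-1,1,2).astype(np.float64)
    n=cv2.undistortPoints(g,d['mtx'],d['distortion']).reshape(h,w,2)
    z=d['depth'][...,None]; c=np.concatenate([n*z,z],-1)
    R=cv2.Rodrigues(np.array(d['rvec'],float))[0]; t=np.array(d['tvec'],float).ravel()
    W=(c-t)@R; W[d['depth']==0]=np.nan; return W
def ray(d,uv,z):
    n=cv2.undistortPoints(np.array(uv,float).reshape(-1,1,2),d['mtx'],d['distortion']).reshape(-1,2)
    R=cv2.Rodrigues(np.array(d['rvec'],float))[0]; t=np.array(d['tvec'],float).ravel()
    o=-R.T@t; v=np.c_[n,np.ones(len(n))]@R
    return o+v*((z-o[2])/v[:,2])[:,None]
E
python3 - <<'E'
from h import *
for n in('top','scene'):
    d=cap(n,n+'0'); R=cv2.Rodrigues(np.array(d['rvec'],float))[0]; print(n,-R.T@np.array(d['tvec']).ravel(),R[2], (d['depth']>0).mean())
s=manip.observe(); print({k:np.round(v,3).tolist() for k,v in s.items()})
E
```

```text
pics
top [0.42541932 0.08281519 1.08123857] [ 0.10503654 -0.00281942 -0.99446437] 0.9961875
scene [-0.02332369  0.57082332  0.88080597] [ 0.48818778 -0.46237476 -0.7401907 ] 0.99602734375
{'time': 0.1, 'joints': [-1.333, 0.359, 1.511, 0.0, 1.273, -0.115], 'joint_velocities': [0.001, -0.002, -0.003, 0.001, -0.001, -0.001], 'tau': [-0.0, -52.865, -27.935, -0.0, 0.005, -0.0], 'tcp_pos': [0.207, -0.563, 0.404], 'orientation': [[0.938, 0.346, -0.0], [0.346, -0.938, 0.002], [0.0, -0.002, -1.0]], 'ft_force': [-0.001, 0.673, 0.656], 'torque': [-0.015, 0.045, 0.033], 'finger_force': 0.0, 'width': 0.085}
```

View pics/top0.png

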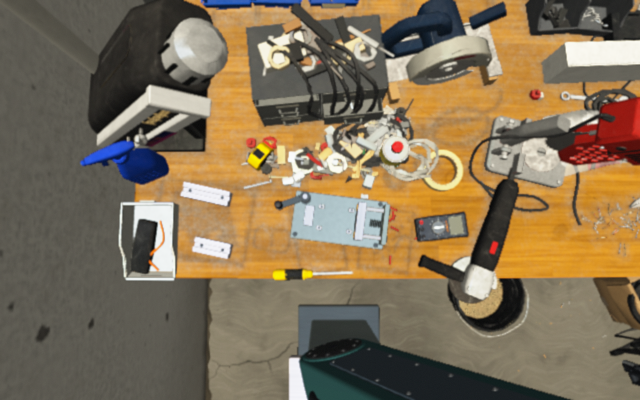

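View pics/scene0.png

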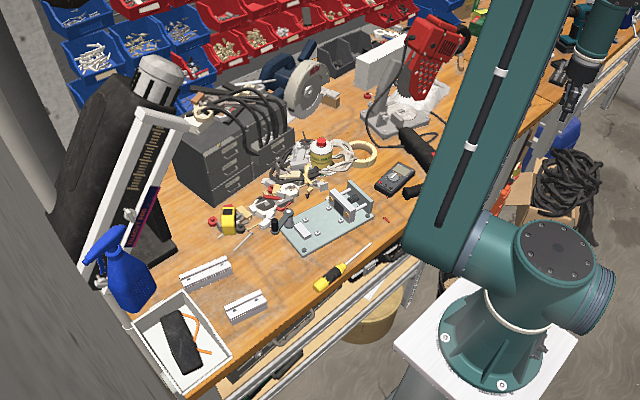

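The top view shows the long block at about (205,193) and the short one at (211,247). The fixture is at (340,220) with its jaw to the right and the stop to the left at (308,214). The hold-down pivot is at (305,197) and the knob at (279,204). The scene view agrees, with the long block at (206,273).

Run:
```python
from h import *
for f,rois in (('top0',dict(A=(175,175,240,212),B=(185,230,240,265),F=(270,180,400,255))),('scene0',dict(A=(170,250,240,298),B=(218,285,275,330),F=(265,180,380,265)))):
    d=load(f); W=world(d); 
    for k,(x0,y0,x1,y1) in rois.items():
        P=W[y0:y1,x0:x1].reshape(-1,3); C=d['pixels'][y0:y1,x0:x1].reshape(-1,3).astype(int)
        if k in'AB':
            m=(P[:,2]>.031)&(P[:,2]<.042)
            r=cv2.minAreaRect(P[m][:,:2].astype(np.float32)*1000); print(f,k,m.sum(),np.round(r[0],1),np.round(r[1],1),round(r[2],1),'zmed',np.round(np.median(P[m][:,2]),4))
        else:
            for n,a,b in(('plate',.010,.018),('stop',.025,.031),('arm',.054,.066),('jawtop',.0645,.069),('jaw',.062,.07),('knob',.085,.105)):
                m=(P[:,2]>a)&(P[:,2]<b)
                if m.sum()>4:
                    r=cv2.minAreaRect(P[m][:,:2].astype(np.float32)*1000); print(f,n,m.sum(),np.round(r[0],1),np.round(r[1],1),round(r[2],1),np.round(np.median(P[m],0),4))
for f,b in(('top0',(265,175,405,260)),('scene0',(255,170,385,270))):
    p=load(f)['pixels'][b[1]:b[3],b[0]:b[2],::-1]; cv2.imwrite(f'pics/{f}c.png',cv2.resize(p,None,fx=5.5,fy=5.5,interpolation=cv2.INTER_CUBIC))
```

```text
top0 A 479 [538.8 377.2] [127.2  76.9] 77.9 zmed 0.0362
top0 B 352 [422.9 350.9] [88.4 36.1] 78.0 zmed 0.0362
top0 plate 3095 [514.9  53. ] [325.8 168.2] 84.8 [0.4928 0.0458 0.0145]
top0 stop 205 [516.5  47.9] [154. 244.] 0.0 [0.5046 0.1063 0.0277]
top0 arm 550 [498.8  53.1] [278.   98.2] 81.7 [ 0.5042 -0.0173  0.064 ]
top0 jawtop 413 [499.   53.1] [271.9  98.2] 81.6 [ 0.5039 -0.0146  0.066 ]
top0 jaw 666 [499.2  54.2] [275.7  98.2] 81.6 [ 0.5041 -0.0146  0.0651]
top0 knob 48 [524.7 180.6] [15.7 14.9] 44.8 [0.5247 0.1802 0.0998]
scene0 A 522 [555.1 379.8] [ 63.3 147. ] 1.7 zmed 0.035
scene0 B 450 [421.8 349.7] [90.5 37.8] 79.0 zmed 0.035
scene0 plate 2517 [519.6  42.4] [322.8 287.7] 38.5 [0.4896 0.056  0.0136]
scene0 stop 486 [519.8  11.2] [320.5 210.9] 48.6 [0.6171 0.0526 0.0273]
scene0 arm 573 [498.7  53.2] [279.4  98.6] 81.0 [ 0.4997 -0.0128  0.0628]
scene0 jawtop 174 [498.3  53. ] [273.3  88.9] 79.0 [ 0.5055 -0.0125  0.0654]
scene0 jaw 410 [498.6  52.8] [278.9  96.8] 80.7 [ 0.5021 -0.0136  0.0642]
scene0 knob 57 [522.8 180.5] [16.9 14.2] 24.6 [0.5208 0.1819 0.0979]
```

View pics/top0c.png

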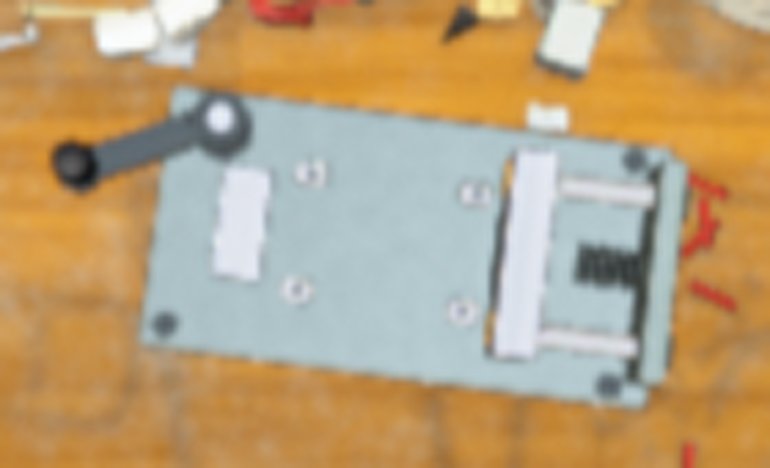

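View pics/scene0c.png

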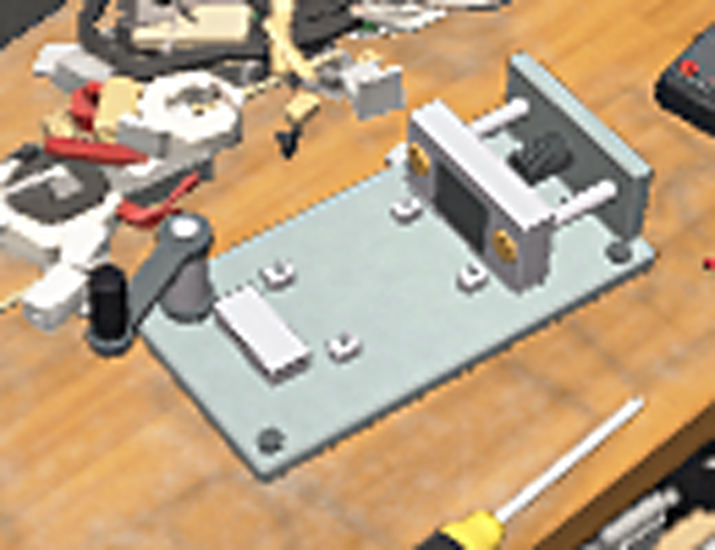

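The crops show the plate corners at about (177,88), (143,345) and (640,408), crop scale 5.5. The stop top spans (212–269,168–281), the four guides are visible, and the jaw face edge runs from (515,153) to (495,355). The knob is at (73,163).

```bash
cat > meas.py <<'E'
from h import *
def comps(mask):
    n,l,s,c=cv2.connectedComponentsWithStats(mask.astype(np.uint8),connectivity=4); return [(s[i],l==i) for i in range(1,n)]
def rect(d,m,z):
    c=max(cv2.findContours(m.astype(np.uint8),cv2.RETR_EXTERNAL,cv2.CHAIN_APPROX_NONE)[0],key=len)
    p=ray(d,c.reshape(-1,2),z)[:,:2]; r=cv2.minAreaRect((p*1000).astype(np.float32)); return np.round(r[0],1),np.round(r[1],1),round(r[2],2)
if __name__=='__main__':
  for f in('top0','scene0'):
    d=load(f);W=world(d);X,Y,Z=W[...,0],W[...,1],W[...,2]
    hsv=cv2.cvtColor(d['pixels'],cv2.COLOR_RGB2HSV); S,V=hsv[...,1],hsv[...,2]
    for name,box,zr,z,cond in(
      ('A',(.48,.60,.29,.46),(.031,.042),.036,S<60),('B',(.37,.47,.28,.42),(.031,.042),.036,S<60),
      ('stop',(.43,.58,.08,.14),(.022,.034),.028,S<60),('jaw',(.42,.58,-.04,.04),(.058,.072),.066,S<60),
      ('guides',(.43,.58,-.03,.12),(.019,.03),.024,(S<30)&(V>170)),
      ('plate',(.40,.60,-.09,.18),(-.01,.028),.014,(S>15)&(S<80)&(hsv[...,0]>80)&(hsv[...,0]<120)),
      ('hub',(.53,.60,.11,.16),(.058,.1),.066,S<255),('knob',(.47,.58,.15,.23),(.09,.11),.1,S<255)):
        m=(X>box[0])&(X<box[1])&(Y>box[2])&(Y<box[3])&(Z>zr[0])&(Z<zr[1])&cond
        for s,mm in comps(m):
            if s[4]>(8 if name=='guides' else 25): print(f,name,s[4],*rect(d,mm,z),'med',np.round(np.nanmedian(W[mm],0)*1000,1))
E
python3 meas.py
```

```text
top0 A 232 [568.2 366.6] [119.3  14.1] 77.06 med [569.  366.3  36.5]
top0 A 232 [546.3 371.5] [119.1  14. ] 77.3 med [546.  371.2  36. ]
top0 B 174 [434.5 347.6] [88.5 12.2] 78.18 med [434.3 347.7  36.5]
top0 B 174 [411.5 352.6] [88.6 12.9] 78.21 med [409.8 350.4  36. ]
top0 stop 176 [503.6 110.2] [22. 50.] 82.66 med [503.2 111.2  28.3]
top0 jaw 324 [487.4 -14.8] [20.9 91.6] 82.3 med [487.1 -15.1  65.4]
top0 guides 126 [504.8 107.6] [50.4 22.6] 0.22 med [501.9 108.8  27.7]
top0 guides 21 [526.2  77.5] [ 7.6 12.6] 0.02 med [527.2  78.8  24.5]
top0 guides 19 [516.2   3.3] [ 7.6 10.1] 0.01 med [517.2   3.3  23.9]
top0 guides 23 [473.4  85. ] [ 7.5 12.5] 0.02 med [472.3  86.3  23.8]
top0 guides 23 [463.4   9.9] [12.6  7.5] 89.99 med [464.5   8.9  24.4]
top0 plate 2788 [495.   34.3] [229.9 117.2] 82.76 med [493.   53.6  14.7]
top0 plate 307 [485.7 -51.6] [42.5 58.5] 82.06 med [487.9 -48.2  14.8]
top0 hub 163 [543.7 134.8] [23.8 51.9] 10.39 med [540.8 129.8  65. ]
top0 knob 46 [524.8 180.7] [14.1 16.4] 0.03 med [524.8 179.7 100. ]
scene0 A 248 [565.1 365.7] [119.5  16.7] 76.96 med [567.4 3
[... 170 characters left out ...]
3 353. ] [89.8 14.6] 79.16 med [409.5 353.9  35. ]
scene0 stop 143 [500.6 110.9] [23.7 51.6] 80.98 med [500.8 110.1  26.8]
scene0 jaw 229 [482.9 -12.3] [24.  93.7] 81.94 med [482.3 -14.5  64. ]
scene0 guides 13 [514.4   2.4] [13.5  7.3] 48.42 med [515.7   2.1  22.6]
scene0 guides 11 [461.3   9.5] [13.   7.1] 80.75 med [461.2   9.9  23.1]
scene0 guides 117 [504.  106.8] [20.5 50.1] 85.9 med [502.6 108.8  26.8]
scene0 guides 13 [471.5  84.6] [12.3  8.2] 80.77 med [471.8  83.6  22.9]
scene0 plate 98 [541.8  38.9] [124.7  19.6] 83.57 med [548.3  49.5  13.2]
scene0 hub 110 [536.  133.1] [25.3 51.2] 27.8 med [539.5 128.2  64. ]
scene0 knob 46 [520.5 182.2] [19.5 18.9] 12.51 med [521.2 181.2  98.2]
```

```bash
cat >> h.py <<'E'
from scipy.spatial.transform import Rotation as Ro
def Rt(psi):
    c,s=np.cos(np.radians(psi)),np.sin(np.radians(psi)); return np.array([[c,s,0],[s,-c,0],[0,0,-1.]])
def go(grasp,psi):
    "grasp point target m, yaw deg -> turn about tool first, then shift in tool axes (cm)"
    s=manip.observe(); R=np.array(s['orientation']); T=Rt(psi); t=np.array(grasp)+[0,0,.155]
    print('turn',np.round(Ro.from_matrix(R.T@T).as_rotvec(),3),'then shift cm',np.round(T.T@(t-s['tcp_pos'])*100,2),'| tcp',np.round(s['tcp_pos'],4),'w',round(s['width'],4),'F',np.round(s['ft_force'],1),'ff',round(s['finger_force'],1),'t',round(s['time'],1))
FX=np.array([-.1323,-.9912,0]);FY=np.array([.9912,-.1323,0]);NEST=np.array([.493,.0401,.014])
def fix(x,y,z): return NEST+FX*x/1000+FY*y/1000+[0,0,z/1000]
E
python3 - <<'E'
from h import *
P=np.concatenate([world(load(f)).reshape(-1,3) for f in('top0','scene0')]);P=P[~np.isnan(P[:,0])]
print('rows x from .8 down to .2, cols y .55 -> -.65, max height cm')
for x in np.arange(.8,.15,-.05):
    print('%.2f'%x,*['%3d'%(100*np.max(q,initial=-.01)) for y in np.arange(.55,-.7,-.05) for q in [P[(abs(P[:,0]-x)<.025)&(abs(P[:,1]-y)<.025),2]]])
go([.5555,.3687,.10],77.3)
E
```

```text
rows x from .8 down to .2, cols y .55 -> -.65, max height cm
0.80  49  33  39  42  43  46  46  25  26  26  26  26  25  14  21  22   0   0   0   0   0   2   1   2   3
0.75  27  33  39  43  45  48  47  20  20  24  24  24  22   6   4   0   0   0   5   8   6   3   5   5   4
0.70  26  32  38  41  44  47  47  15  16  14  13  12   9   9   9   5   0   9  16  24  30  34  34  -1  -1
0.65  23  28  34  40  42  40   6   6   3   4   4   5   9  11   9   5   2   8  14  24  30  34  35  34  30
0.60  23  23   9   4   3   1   5   2   2   2   4   4   4   6   5   4   2   2   5   6   3  34  34  33  30
0.55   6   6   6   4   4   3   1  10  10   7   2   6   6   6   0   2   2   0   7   6   1   2   2   1   0
0.50   6   8   7   0   0   1   0  10  10   3   2   6   6   6   2   3   3   6   7   6   1   1   0   1   0
0.45   7   8   7   4   4   3   0   0   2   2   2   6   6   6   3   4   3   7   8   6   0   0   0   0   0
0.40   7   7   7   3   4   3   0   0   0   0   0   1   2   1   7   7   7   8   8   0   0   0   0   0   0
0.35   6   6   5   0   0   0   0   3   3   3   2   1   0   0   7   7   8   8   8   0   0   0   0   0   0
0.30  -1  -1  -1  -1  -1  -1  -1  -1  -1  -1  -1  -1  -1  67  67  -1   8   8   2  -1  -1  -1  -1  -1  -1
0.25  -1  -1  -1  -1  -1  -1  -1  -1  -1  40  52  65  66  65  -1  -1  -1  -1  -1  -1  -1  -1  55  49  -1
0.20  -1  -1  -1  -1  -1  -1  -1  -1  -1  42  55  67  67  -1  -1  -1  -1  -1  -1  -1  -1  56  56  40  -1
turn [-0.001 -0.001 -0.996] then shift cm [98.52 13.5  14.89] | tcp [ 0.2072 -0.5627  0.4039] w 0.0852 F [-0.   0.7  0.7] ff 0.0 t 0.1
```

>>> send_rows:
  steps:
    - [[0,0,0,0,0,-0.142],[0,0,0,0,0,-0.142],[0,0,0,0,0,-0.142],[0,0,0,0,0,-0.142],[0,0,0,0,0,-0.142],[0,0,0,0,0,-0.142],[0,0,0,0,0,-0.144],[3,1.5,0,0,0,0],[4.5,1.5,0,0,0,0],[4.5,1.5,0,0,0,0],[4.5,1.5,0,0,0,0],[4.5,1.5,0,0,0,0],[4.5,1.5,0,0,0,0],[4.5,1.5,0,0,0,0],[4.5,1.5,0,0,0,0],[4.5,1.5,0,0,0,0]]
  hand: 8.5
  grip_force: 80

```text
time: 1.7
tcp_pos: [0.4253, -0.2105, 0.4046]
orientation: [[0.22, 0.975, -0.0], [0.975, -0.22, 0.0], [0.0, -0.0, -1.0]]
ft_force: [1.7, -0.4, -0.1]
width: 0.0849
finger_force: 0.0
```

```bash
python3 -c "
from h import *
go([.5555,.3687,.10],77.3)"
```

```text
turn [-0.    -0.    -0.001] then shift cm [ 5.936e+01 -3.000e-02  1.496e+01] | tcp [ 0.4253 -0.2105  0.4046] w 0.0849 F [ 1.7 -0.4 -0.1] ff 0.0 t 1.7
```

>>> send_rows:
  steps:
    - [[4.5,0,0,0,0,0],[4.5,0,0,0,0,0],[4.5,0,0,0,0,0],[4.5,0,0,0,0,0],[4.5,0,0,0,0,0],[4.5,0,0,0,0,0],[4.5,0,0,0,0,0],[4.5,0,0,0,0,0],[4.5,0,0,0,0,0],[4.5,0,1,0,0,0],[4.5,0,2,0,0,0],[4.5,0,3,0,0,0],[4,0,4,0,0,0],[1.36,0,4,0,0,0],[0,0,0.96,0,0,0],[0,0,0,0,0,0],[0,0,0,0,0,0]]

```text
time: 3.4
tcp_pos: [0.5541, 0.3582, 0.2631]
orientation: [[0.221, 0.975, 0.001], [0.975, -0.221, 0.0], [0.0, 0.001, -1.0]]
ft_force: [-0.3, -1.1, 0.2]
width: 0.0853
finger_force: 0.0
```

```bash
python3 -c "
from h import *
cap('scene','s1');cap('top','t1')
go([.5555,.3687,.022],77.3)"
```

```text
turn [ 0.003 -0.002 -0.001] then shift cm [ 1.03 -0.15  8.73] | tcp [0.5547 0.3583 0.2643] w 0.085 F [ 0.8 -0.2 -0.1] ff 0.0 t 3.5
```

View pics/s1.png

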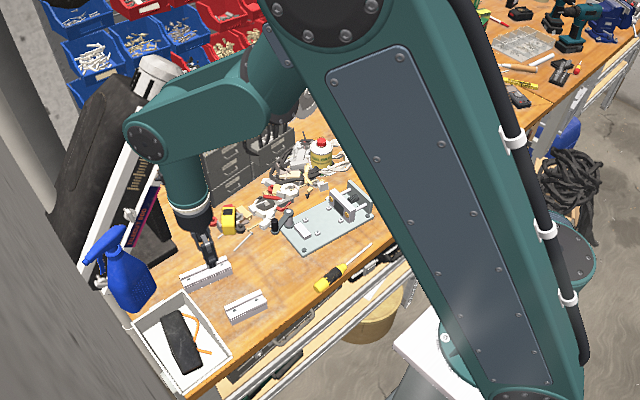

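The gripper hangs just above the long block at about (207,265), straddling it. The wrist at (150,145) stands near the press, so I'll check that clearance before descending.

Run:
```python
from h import *
A=np.concatenate([world(load(f)).reshape(-1,3) for f in('s1','t1')])
m=np.concatenate([((abs(load(a)['depth']-load(b)['depth'])>.02)&(load(a)['depth']<load(b)['depth'])).ravel() for a,b in(('s1','scene0'),('t1','top0'))])
R=A[m];P=np.concatenate([world(load(f)).reshape(-1,3) for f in('top0','scene0')]);P=P[~np.isnan(P[:,0])]
for z in np.arange(.1,.8,.05):
    r=R[(abs(R[:,2]-z)<.025)&(R[:,1]>.2)]; p=P[(abs(P[:,2]-z)<.03)&(P[:,0]>.4)&(abs(P[:,1]-.38)<.15)]
    print('%.2f'%z,len(r) and np.round([r[:,0].max(),r[:,1].min(),r[:,1].max()],3),'| press xmin', len(p) and np.round(p[p[:,0].argmin()],3))
from scipy.spatial import cKDTree
P2=P[(P[:,2]>.15)&(P[:,0]>.4)&(abs(P[:,1]-.38)<.3)]
for dz in(0,.087):
    q=R[(R[:,2]>.15)&(R[:,1]>.2)]-[0,0,dz]; D,i=cKDTree(P2).query(q); k=D.argmin(); print(dz,D[k],q[k],P2[i[k]])
```

```text
0.10 [0.606 0.338 0.377] | press xmin [0.4   0.529 0.07 ]
0.15 [0.625 0.331 0.384] | press xmin [0.591 0.529 0.12 ]
0.20 [0.623 0.322 0.394] | press xmin [0.603 0.52  0.174]
0.25 [0.584 0.235 0.394] | press xmin [0.605 0.528 0.223]
0.30 [0.585 0.201 0.396] | press xmin [0.653 0.44  0.307]
0.35 [0.567 0.2   0.407] | press xmin [0.65  0.297 0.363]
0.40 [0.56 0.2  0.42] | press xmin [0.649 0.347 0.411]
0.45 [0.621 0.2   0.43 ] | press xmin [0.65  0.36  0.423]
0.50 [0.618 0.2   0.429] | press xmin [0.708 0.292 0.47 ]
0.55 [0.567 0.2   0.402] | press xmin [1.102 0.475 0.523]
0.60 [0.485 0.201 0.361] | press xmin 0
0.65 [0.411 0.2   0.363] | press xmin 0
0.70 [0.389 0.2   0.378] | press xmin 0
0.75 [0.353 0.2   0.388] | press xmin 0
0 0.05121810234978805 [0.62174007 0.35167724 0.20995801] [0.65720654 0.38047783 0.23310859]
0.087 0.030365732720824233 [0.62100324 0.32514011 0.37444371] [0.6512589 0.3229791 0.3758588]
```

>>> send_rows:
  steps:
    - [[1.03,-0.15,0,0,0,0],[0,0,2,0,0,0],[0,0,2,0,0,0],[0,0,1.5,0,0,0],[0,0,1.2,0,0,0],[0,0,1,0,0,0],[0,0,0.6,0,0,0],[0,0,0.4,0,0,0],[0,0,0,0,0,0],[0,0,0,0,0,0]]

```text
time: 4.5
tcp_pos: [0.5548, 0.3694, 0.1754]
orientation: [[0.22, 0.975, 0.001], [0.975, -0.22, 0.0], [0.001, 0.0, -1.0]]
ft_force: [0.3, -0.3, 0.1]
width: 0.0848
finger_force: 0.0
```

>>> send_rows:
  steps:
    - [[0,0,0,0,0,0],[0,0,0,0,0,0],[0,0,0,0,0,0],[0,0,0,0,0,0],[0,0,0,0,0,0],[0,0,0,0,0,0],[0,0,0,0,0,0],[0,0,0,0,0,0]]
  hand: 3
  grip_force: 90

```text
time: 5.3
tcp_pos: [0.5551, 0.3695, 0.1758]
orientation: [[0.22, 0.975, 0.002], [0.975, -0.22, 0.001], [0.001, 0.001, -1.0]]
ft_force: [0.3, -0.4, 5.3]
width: 0.0349
finger_force: 91.0
```

```bash
python3 -c "
from h import *
go([.5555,.3687,.022],77.3)"
```

```text
turn [ 0.001 -0.001 -0.   ] then shift cm [-0.06  0.05 -0.12] | tcp [0.5551 0.3695 0.1758] w 0.0349 F [ 0.3 -0.4  5.3] ff 91.0 t 5.3
```

>>> send_rows:
  steps:
    - [[0,0,-1,0,0,0],[0,0,-2,0,0,0],[0,0,-3,0,0,0],[0,0,-3,0,0,0],[0,0,-3,0,0,0],[0,0,-1.5,0,0,0],[0,0,0,0,0,-0.089],[0,0,0,0,0,0]]

```text
time: 6.1
tcp_pos: [0.5542, 0.3691, 0.31]
orientation: [[0.132, 0.991, -0.001], [0.991, -0.132, -0.0], [-0.0, -0.001, -1.0]]
ft_force: [-0.2, -0.6, -4.1]
width: 0.0348
finger_force: 90.0
```

Run:
```python
from h import *
go(fix(-24,0,116+20.8),82.4)
from meas import comps
d=cap('scene','s2');W=world(d);s=manip.observe();zt=s['tcp_pos'][2]-.1758+.036
d2=cap('top','t2')
for n,d in(('scene',d),('top',d2)):
    W=world(d);hs=cv2.cvtColor(d['pixels'],cv2.COLOR_RGB2HSV)
    m=(abs(W[...,2]-zt)<.005)&(abs(W[...,0]-.555)<.05)&(abs(W[...,1]-.37)<.075)&(hs[...,1]<60)
    p=W[m]; r=cv2.minAreaRect((p[:,:2]*1000).astype(np.float32)); print(n,m.sum(),r,np.median(p[:,2]),zt)
```

```text
turn [-0.001  0.     0.001] then shift cm [-31.02  -1.71   0.42] | tcp [0.5542 0.3691 0.31  ] w 0.0348 F [-0.2 -0.6 -4.1] ff 90.0 t 6.1
scene 429 ((549.2992553710938, 368.70343017578125), (119.28141021728516, 43.70114517211914), 82.77421569824219) 0.16867290257986878 0.16949965767924516
top 288 ((546.9080810546875, 337.53216552734375), (55.175113677978516, 46.88499069213867), 76.16468811035156) 0.16982592805746943 0.16949965767924516
```

>>> send_rows:
  steps:
    - [[-2,-0.1,0,0,0,0],[-4,-0.3,0,0,0,0],[-4,-0.3,0,0,0,0],[-4,-0.3,0,0,0,0],[-4,-0.3,0,0,0,0],[-4,-0.2,0,0,0,0],[-4,-0.2,0,0,0,0],[-3,0,0.4,0,0,0],[-2,0,0,0,0,0],[0,0,2,0,0,0],[0,0,2,0,0,0],[0,0,0,0,0,0],[0,0,0,0,0,0]]

```text
time: 7.5
tcp_pos: [0.4963, 0.0643, 0.2655]
orientation: [[0.134, 0.991, -0.002], [0.991, -0.134, 0.0], [-0.0, -0.002, -1.0]]
ft_force: [-0.1, 0.8, -2.1]
width: 0.0346
finger_force: 90.2
```

Run:
```python
from h import *
go(fix(-24,0,22+20.8),82.4)
cap('top','t3');d=cap('scene','s3')
b=(255,150,385,250);cv2.imwrite('pics/s3c.png',cv2.resize(d['pixels'][b[1]:b[3],b[0]:b[2],::-1],None,fx=6,fy=6,interpolation=cv2.INTER_CUBIC))
```

```text
turn [-0.002  0.    -0.001] then shift cm [-0.04 -0.    5.37] | tcp [0.4963 0.0643 0.2655] w 0.0346 F [-0.1  0.8 -2.1] ff 90.2 t 7.5
```

View pics/s3c.png

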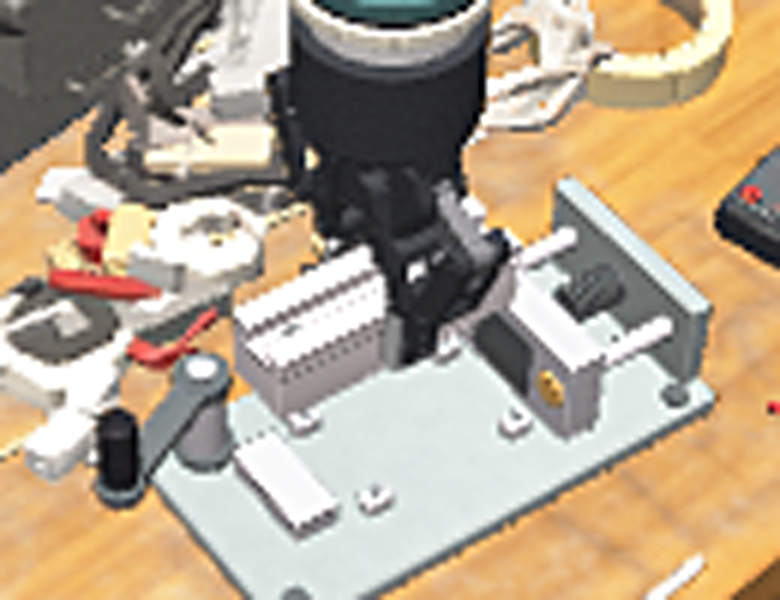

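The held block sits level above the fixture. Its free end is at about crop (240–285,320–375), with the stop at (285,485) below it and the jaw to the right.

Run:
```python
from h import *
from meas import comps,rect
s=manip.observe();zt=s['tcp_pos'][2]-.1758+.036
for f in('s3','t3'):
    d=load(f);W=world(d);hs=cv2.cvtColor(d['pixels'],cv2.COLOR_RGB2HSV)
    m=(abs(W[...,2]-zt)<.006)&(abs(W[...,0]-.50)<.04)&(W[...,1]>.0)&(W[...,1]<.15)&(hs[...,1]<60)&(hs[...,2]>90)
    for st,mm in comps(m):
        if st[4]>25:
            r=rect(d,mm,zt); c=cv2.findContours(mm.astype(np.uint8),cv2.RETR_EXTERNAL,cv2.CHAIN_APPROX_NONE)[0][0].reshape(-1,2)
            q=(ray(d,c,zt)-NEST)*1000; print(f,st[4],*r,'fix x',np.round([(q@FX).min(),(q@FX).max()],1),'y',np.round([(q@FY).min(),(q@FY).max()],1))
```

```text
s3 127 [513.1  90.8] [64.7 25. ] 82.78 fix x [-85.2 -20.6] y [ 0.6 25.9]
s3 111 [483.5 100.1] [56.1 17.5] 82.19 fix x [-86.2 -30.1] y [-26.2  -8.7]
```

>>> send_rows:
  steps:
    - [[0,0,2,0.001,0,0],[0,0,2,0,0,0],[0,0,1,0,0,0],[0,0,0.4,0,0,0],[0,0,0,0,0,0],[-0.5,0,0,0,0,0],[-0.5,0,0,0,0,0],[-0.5,0,0,0,0,0],[-0.5,0,0,0,0,0],[-0.5,0,0,0,0,0],[-0.5,0,0,0,0,0],[0,0,0,0,0,0],[0,0,0,0,0,0]]

```text
time: 8.9
tcp_pos: [0.4932, 0.0352, 0.2128]
orientation: [[0.134, 0.991, 0.001], [0.991, -0.134, 0.003], [0.003, 0.001, -1.0]]
ft_force: [1.7, 10.9, 0.0]
width: 0.0353
finger_force: 90.6
```

Run:
```python
from h import *
go(fix(5,0,20.8),82.4)
d=cap('scene','s4');W=world(d)
m=(abs(W[...,2]-.065)<.004)&(abs(W[...,0]-.485)<.06)&(W[...,1]<.005)&(W[...,1]>-.06)
m0=load('scene0');W0=world(m0);k=(abs(W0[...,2]-.065)<.004)&(abs(W0[...,0]-.485)<.06)&(W0[...,1]<.005)&(W0[...,1]>-.05)
for Q in(W[m],W0[k]): q=(Q-NEST)*1000; q=q[q@FY<-15]; print(len(q),np.percentile(q@FX,[3,50,97]))
```

```text
turn [ 0.001 -0.003 -0.002] then shift cm [-0.02 -0.08  2.3 ] | tcp [0.4932 0.0352 0.2128] w 0.0353 F [ 1.7 10.9  0. ] ff 90.6 t 8.9
73 [64.44691184 73.63292167 84.53533568]
71 [47.51559392 56.62993124 66.21380405]
```

>>> send_rows:
  steps:
    - [[-0.2,-0.08,0,0,0,0],[0,0,0.3,0,0,0],[0,0,0.3,0,0,0],[0,0,0.3,0,0,0],[0,0,0.2,0,0,0],[0,0,0.2,0,0,0],[0,0,0,0,0,0]]

```text
time: 9.65
tcp_pos: [0.4926, 0.0335, 0.2]
orientation: [[0.134, 0.991, 0.003], [0.991, -0.134, 0.002], [0.003, 0.002, -1.0]]
ft_force: [2.7, 11.6, 0.2]
width: 0.0348
finger_force: 90.9
```

```bash
python3 -c "
from h import *
go(fix(7,0,20.8),82.4)"
```

```text
turn [ 0.002 -0.003 -0.001] then shift cm [-0.04 -0.05  1.02] | tcp [0.4926 0.0335 0.2   ] w 0.0348 F [ 2.7 11.6  0.2] ff 90.9 t 9.7
```

>>> send_rows:
  steps:
    - [[0,0,0.2,0,0,0],[0,0,0.2,0,0,0],[0,0,0.2,0,0,0],[0,0,0.2,0,0,0],[0,0,0,0,0,0]]

```text
time: 10.15
tcp_pos: [0.4927, 0.0334, 0.192]
orientation: [[0.134, 0.991, 0.003], [0.991, -0.134, 0.002], [0.003, 0.002, -1.0]]
ft_force: [1.8, 11.0, -0.0]
width: 0.0352
finger_force: 91.0
```

```bash
python3 -c "
from h import *
go(fix(7,0,20.8),82.4)"
```

```text
turn [ 0.002 -0.003 -0.001] then shift cm [-0.04 -0.05  0.22] | tcp [0.4927 0.0334 0.192 ] w 0.0352 F [ 1.8 11.  -0. ] ff 91.0 t 10.2
```

>>> send_rows:
  steps:
    - [[0,0,0.1,0,0,0],[0,0,0.1,0,0,0],[0,0,0,0,0,0]]

```text
time: 10.45
tcp_pos: [0.4927, 0.0334, 0.1901]
orientation: [[0.134, 0.991, 0.003], [0.991, -0.134, 0.002], [0.003, 0.002, -1.0]]
ft_force: [0.4, 11.9, 1.9]
width: 0.035
finger_force: 91.0
```

```bash
python3 -c "
from h import *
go(fix(7,0,20.8),82.4)"
```

```text
turn [ 0.002 -0.003 -0.001] then shift cm [-0.04 -0.05  0.03] | tcp [0.4927 0.0334 0.1901] w 0.035 F [ 0.4 11.9  1.9] ff 91.0 t 10.4
```

>>> send_rows:
  steps:
    - [[0,0,0.05,0,0,0],[0.15,0,0,0,0,0],[0.15,0,0,0,0,0],[0,0,0,0,0,0]]

```text
time: 10.85
tcp_pos: [0.493, 0.0364, 0.1898]
orientation: [[0.134, 0.991, 0.003], [0.991, -0.134, 0.002], [0.002, 0.002, -1.0]]
ft_force: [1.7, 9.8, 3.8]
width: 0.0348
finger_force: 91.4
```

>>> send_rows:
  steps:
    - [[0,0,0,0,0,0],[0,0,0,0,0,0],[0,0,0,0,0,0],[0,0,0,0,0,0],[0,0,0,0,0,0]]
  hand: 6

```text
time: 11.35
tcp_pos: [0.4919, 0.0354, 0.1885]
orientation: [[0.133, 0.991, -0.001], [0.991, -0.133, 0.0], [0.0, -0.001, -1.0]]
ft_force: [0.2, 0.8, 0.0]
width: 0.0598
finger_force: 0.0
```

>>> send_rows:
  steps:
    - [[0,0,-1,0,0,0],[0,0,-2,0,0,0],[0,0,-3,0,0,0],[0,0,-4,0,0,0],[0,0,-4,0,0,0],[0,3,0,0,0,0],[0,4,0,0,0,0],[0,4,0,0,0,0],[0,3,0,0,0,0],[0,0,0,0,0,0]]

```text
time: 12.35
tcp_pos: [0.6345, 0.0162, 0.3294]
orientation: [[0.133, 0.991, 0.004], [0.991, -0.133, -0.0], [0.0, 0.004, -1.0]]
ft_force: [-0.5, 0.9, -0.1]
width: 0.0603
finger_force: 0.0
```

Run:
```python
from h import *
go(fix(0,0,100),82.4)
cap('top','t5');d=cap('scene','s5')
a=d['pixels'][165:270,250:390,::-1];b=load('t5')['pixels'][170:265,260:405,::-1]
r=lambda i:cv2.resize(i,(780,295 if 0 else 580),interpolation=cv2.INTER_CUBIC)
cv2.imwrite('pics/c5.png',np.hstack([cv2.resize(a,(395,300),interpolation=cv2.INTER_CUBIC),cv2.resize(b,(400,300),interpolation=cv2.INTER_CUBIC)]))
```

```text
turn [ 0.004 -0.    -0.001] then shift cm [  0.49 -14.34   6.04] | tcp [0.6345 0.0162 0.3294] w 0.0603 F [-0.5  0.9 -0.1] ff 0.0 t 12.3
```

View pics/c5.png

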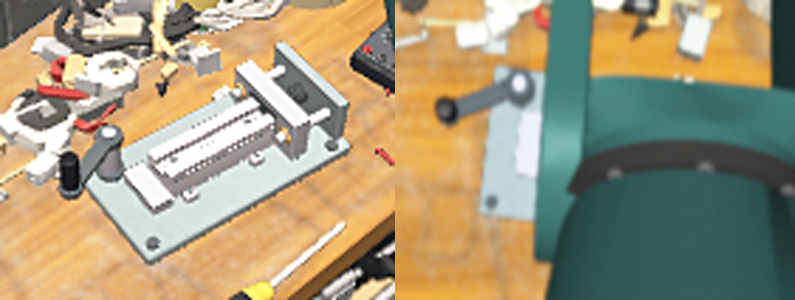

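The block lies between the stop and the jaw, between the guides. I'll check that numerically.

Run:
```python
from h import *
from meas import comps,rect
d=load('s5');W=world(d);hs=cv2.cvtColor(d['pixels'],cv2.COLOR_RGB2HSV)
q=(W-NEST)*1000
def sh(n,m,z):
    for st,mm in comps(m):
        if st[4]>25:
            c=max(cv2.findContours(mm.astype(np.uint8),cv2.RETR_EXTERNAL,cv2.CHAIN_APPROX_NONE)[0],key=len).reshape(-1,2)
            p=(ray(d,c,z)-NEST)*1000; print(n,*rect(d,mm,z),'x',np.round([(p@FX).min(),(p@FX).max()],1),'y',np.round([(p@FY).min(),(p@FY).max()],1),'zmed',np.median(W[mm][:,2]))
box=(abs(q@FX)<75)&(abs(q@FY)<30)
sh('rail',box&(abs(W[...,2]-.050)<.004)&(hs[...,1]<60),.050)
b2=(abs(q@FX)<110)&(abs(q@FY)<60)
sh('jaw',b2&(abs(W[...,2]-.065)<.004)&(q@FX>30)&(hs[...,1]<60),.066)
# level check: plane fit on rail tops
m=box&(abs(W[...,2]-.050)<.004)&(abs(q@FX)<55);P=W[m];A=np.c_[P@FX,P@FY,np.ones(len(P))];print(np.linalg.lstsq(A,P[:,2],rcond=None)[0])
print('knob/pivot'); k=(W[...,2]>.09)&(W[...,2]<.11)&(abs(W[...,0]-.525)<.05)&(abs(W[...,1]-.18)<.05);print(np.median(W[k],0))
```

```text
rail [493.2  38.3] [125.2  53.8] 82.24 x [-60.8  64.4] y [-26.6  27.2] zmed 0.049334831906717794
jaw [482.2 -27.5] [20.2 91.4] 81.57 x [58.5 79.1] y [-47.6  43.8] zmed 0.0641070843405955
[-0.00342037 -0.00740328  0.0524268 ]
knob/pivot
[0.52194984 0.18089417 0.09826779]
```

```bash
python3 -c "
from h import *
go([.5231,.1809,.15],82.4)
a=[np.array([-np.cos(t),-np.sin(t)])*6.6 for t in np.linspace(.487,2.40,19)]
print('tool x,y per row'); print(np.round([(-(b-a_)[0],(b-a_)[1]) for a_,b in zip(a,a[1:])],2).tolist())"
```

```text
turn [-0.002 -0.    -0.001] then shift cm [ 14.83 -12.84   2.35] | tcp [0.6307 0.0169 0.3285] w 0.06 F [-1.4 -0.3 -1.3] ff 0.0 t 12.4
tool x,y per row
[[-0.36, -0.6], [-0.42, -0.56], [-0.48, -0.51], [-0.53, -0.46], [-0.58, -0.4], [-0.62, -0.34], [-0.65, -0.27], [-0.67, -0.2], [-0.69, -0.13], [-0.7, -0.05], [-0.7, 0.02], [-0.69, 0.1], [-0.68, 0.17], [-0.66, 0.24], [-0.63, 0.31], [-0.59, 0.37], [-0.55, 0.44], [-0.5, 0.49]]
```

>>> send_rows:
  steps:
    - [[3,-2,0,0,0,0],[3,-2.5,0,0,0,0],[3,-3,0,0,0,0],[3,-3,0.5,0,0,0],[2,-2,1,0,0,0],[0.8,-0.3,0.8,0,0,0],[0,0,0,0,0,0],[0,0,0,0,0,0],[0,0,0,0,0,0]]
  hand: 5

```text
time: 13.35
tcp_pos: [0.5245, 0.1798, 0.306]
orientation: [[0.134, 0.991, 0.0], [0.991, -0.134, 0.0], [0.0, 0.0, -1.0]]
ft_force: [-0.7, 0.2, -0.5]
width: 0.0499
finger_force: 0.0
```

Run:
```python
from h import *
go([.5231,.1809,.089],82.4)
d=cap('scene','s6')
cv2.imwrite('pics/c6.png',cv2.resize(d['pixels'][150:250,240:370,::-1],None,fx=5,fy=5,interpolation=cv2.INTER_CUBIC))
```

```text
turn [ 0.    -0.    -0.001] then shift cm [ 0.09 -0.15  6.2 ] | tcp [0.5245 0.1798 0.306 ] w 0.0499 F [-0.7  0.2 -0.5] ff 0.0 t 13.3
```

View pics/c6.png

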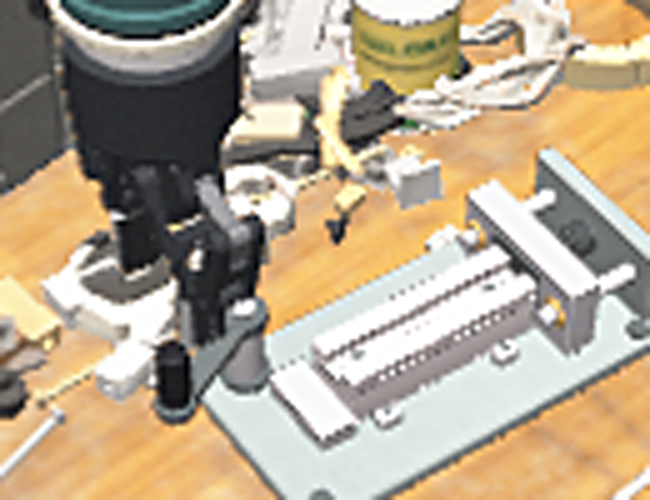

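The block sits in the nest, and the open gripper hangs above the knob, which is at about (172,380). Next I descend and pinch it.

>>> send_rows:
  steps:
    - [[0.1,-0.15,1.5,0,0,0],[0,0,1.5,0,0,0],[0,0,1.5,0,0,0],[0,0,1,0,0,0],[0,0,0.7,0,0,0],[0,0,0,0,0,0]]

```text
time: 14.0
tcp_pos: [0.5222, 0.1815, 0.2428]
orientation: [[0.133, 0.991, -0.002], [0.991, -0.133, -0.0], [-0.0, -0.002, -1.0]]
ft_force: [-0.1, -0.3, 0.2]
width: 0.0503
finger_force: 0.0
```

>>> send_rows:
  steps:
    - [[0,0,0,0,0,0],[0,0,0,0,0,0],[0,0,0,0,0,0],[0,0,0,0,0,0],[0,0,0,0,0,0],[0,0,0,0,0,0]]
  hand: 1.2
  grip_force: 20

```text
time: 14.6
tcp_pos: [0.5226, 0.182, 0.2441]
orientation: [[0.133, 0.991, 0.001], [0.991, -0.133, 0.0], [0.001, 0.0, -1.0]]
ft_force: [0.1, -1.3, 5.8]
width: 0.0175
finger_force: 22.1
```

Knob pinched (width 17.5 mm). Now I swing the first half of the arc.

>>> send_rows:
  steps:
    - [[-0.36,-0.6,0,0,0,0],[-0.42,-0.56,0,0,0,0],[-0.48,-0.51,0,0,0,0],[-0.53,-0.46,0,0,0,0],[-0.58,-0.4,0,0,0,0],[-0.62,-0.34,0,0,0,0],[-0.65,-0.27,0,0,0,0],[-0.67,-0.2,0,0,0,0],[-0.69,-0.13,0,0,0,0],[0,0,0,0,0,0],[0,0,0,0,0,0]]

```text
time: 15.7
tcp_pos: [0.4827, 0.1365, 0.2442]
orientation: [[0.133, 0.991, 0.004], [0.991, -0.133, 0.0], [0.001, 0.004, -1.0]]
ft_force: [5.8, -1.9, 1.9]
width: 0.017
finger_force: 22.0
```

```bash
python3 -c "
from h import *
s=manip.observe();p=np.array(s['tcp_pos'])-fix(-85,42,0);p[2]=0;x,y=p@FX*100,p@FY*100;print('r',np.hypot(x,y),'theta',np.arctan2(-y,-x),'F',s['ft_force'],s['width'])
a0=np.array([x,y]);a=[a0]+[np.array([-np.cos(t),-np.sin(t)])*6.6 for t in np.linspace(np.arctan2(-y,-x),2.42,10)[1:]]
print(np.round([(-(b-c)[0],(b-c)[1]) for c,b in zip(a,a[1:])],2).tolist())"
```

```text
r 6.560208610238132 theta 1.4297239049673776 F [ 5.83988492 -1.93028424  1.89304337] 0.016995144317705588
[[-0.72, -0.1], [-0.73, 0.02], [-0.72, 0.1], [-0.7, 0.18], [-0.68, 0.25], [-0.65, 0.32], [-0.61, 0.39], [-0.56, 0.46], [-0.51, 0.52]]
```

>>> send_rows:
  steps:
    - [[-0.71,0.0,0,0,0,0],[-0.72,0.04,0,0,0,0],[-0.71,0.1,0,0,0,0],[-0.7,0.18,0,0,0,0],[-0.68,0.25,0,0,0,0],[-0.64,0.32,0,0,0,0],[-0.6,0.39,0,0,0,0],[-0.55,0.46,0,0,0,0],[-0.45,0.45,0,0,0,0],[0,0,0,0,0,0],[0,0,0,0,0,0],[0,0,0,0,0,0]]

```text
time: 16.9
tcp_pos: [0.4968, 0.0774, 0.2442]
orientation: [[0.134, 0.991, 0.004], [0.991, -0.134, 0.002], [0.003, 0.004, -1.0]]
ft_force: [5.2, 4.6, 2.9]
width: 0.0171
finger_force: 22.0
```

```bash
python3 -c "
from h import *
s=manip.observe();p=np.array(s['tcp_pos'])-fix(-85,42,0);p[2]=0;x,y=p@FX*100,p@FY*100;print('r',np.hypot(x,y),'theta',np.arctan2(-y,-x),'F',s['ft_force'],s['width'])"
```

```text
r 6.422014136422806 theta 2.403669111911369 F [5.24907175 4.55412318 2.92807419] 0.0171385465226591
```

>>> send_rows:
  steps:
    - [[-0.16,0.19,0,0,0,0],[0,0,0,0,0,0],[0,0,0,0,0,0]]

```text
time: 17.2
tcp_pos: [0.4979, 0.076, 0.2441]
orientation: [[0.134, 0.991, 0.003], [0.991, -0.134, 0.003], [0.003, 0.002, -1.0]]
ft_force: [4.3, 7.7, 3.7]
width: 0.0171
finger_force: 22.1
```

>>> send_rows:
  steps:
    - [[0,0,0,0,0,0],[0,0,0,0,0,0],[0,0,0,0,0,0],[0,0,0,0,0,0],[0,0,-1,0,0,0],[0,0,-2,0,0,0],[0,0,-3,0,0,0],[0,0,-4,0,0,0],[0,0,-4,0,0,0],[0,3,0,0,0,0],[0,4,0,0,0,0],[0,4,0,0,0,0],[0,0,0,0,0,0]]
  hand: 4.5

```text
time: 18.5
tcp_pos: [0.6103, 0.0595, 0.3844]
orientation: [[0.134, 0.991, 0.004], [0.991, -0.134, -0.0], [0.0, 0.004, -1.0]]
ft_force: [-1.1, -0.4, 0.9]
width: 0.045
finger_force: 0.0
```

Run:
```python
from h import *
d=cap('scene','s7');W=world(d)
k=(W[...,2]>.09)&(W[...,2]<.11)&(abs(W[...,0]-.497)<.05)&(abs(W[...,1]-.077)<.05);p=np.median(W[k],0)-fix(-85,42,0)+[.0015,0,0]
x,y=p@FX,p@FY;print(k.sum(),np.hypot(x,y),np.arctan2(-y,-x),manip.observe()['ft_force'])
cv2.imwrite('pics/c7.png',cv2.resize(d['pixels'][150:250,240:370,::-1],None,fx=5,fy=5,interpolation=cv2.INTER_CUBIC))
```

```text
44 0.06658150338814985 2.418654620123557 [-0.9815027   0.46879136 -0.52717262]
```

View pics/c7.png

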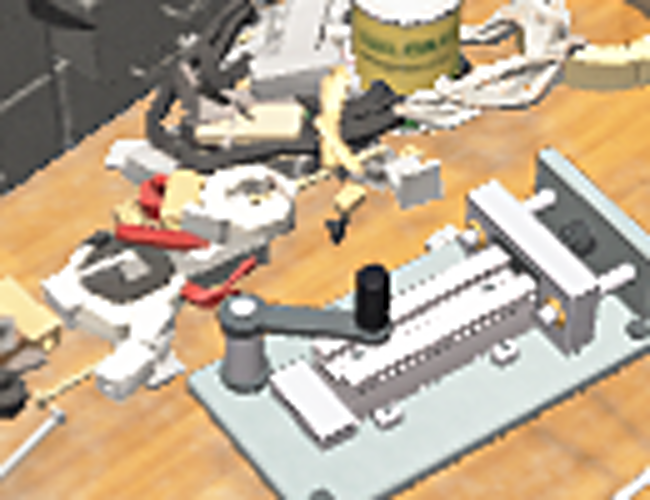

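The hold-down arm lies over the block with the knob at about (372,300), at roughly 2.42 rad. The block is clamped and the gripper is clear.

```bash
python3 -c "
from cell import manip
print(manip.hand_in())"
```

```text
the job is handed in; nothing more can be done
None
```

The long block is clamped flat in the nest and the hold-down arm is swung over it, measured at about 2.42 rad against the 2.25 needed; I handed the job in at about 18.5 s of the 54 s allowed, and no verdict came back.

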